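Wind the work lift up to its height pointer with the folding crank

TASK

Set the small work lift to its height pointer: swing the folded crank handle up until it stands fully out, then wind the crank until the top of the platform is level with the top of the pointer finger beside it. Then fold the handle back down flat along the crank arm and let go, leaving the pointer at its setting and the bottle, the cup and the float where they stand.

Things in the scene. Friction and masses are not known exactly. Their poses are not given: they have to be found in the camera images.
- lift: the work lift, fixed to the worktop: dark steel base plate (130 x 355 mm, 16 mm high). Origin on the worktop under the crank's axis, at the grey gearbox (95 x 95 mm, 71 mm high); its +y axis runs along the base to the platform's column (175 mm away) and the pointer's thin mast (265 mm away, 153 mm high)
- crank_hub (a point): the point on the upright axis of the crank at the height of the handle's hinge (112 mm above the worktop). The hub under the folded handle is no higher than 99 mm and no wider than the handle
- handle_hinge (a point): the handle's hinge at the outer end of the steel crank arm: 80 mm from the crank axis, 112 mm high. Its y axis is the hinge axis, level and square to the arm; x points outward along the arm, z up. The arm is 16 mm wide (22 mm over the hinge cheeks, which reach 119 mm high), its top 97 mm above the worktop
- handle_grip (a point): point to pinch on the centre line of the handle's round black sleeve (21 mm across, from 20 to 94 mm from the hinge), 68 mm from the hinge; the free end lies toward -x. Folded, the handle lies level along the arm from the hinge inward over the hub, 112 mm high: pinch it from above, across the arm. Upright, this point is 180 mm high. The sleeve spins freely, so it may be held while cranking
- handle (a joint): folding hinge of the handle: 0 = folded flat along the arm, 1.57 = upright, fully out, stop at 1.6. Little friction (0.015 N m): it stays up when left near upright (above about 1.2), and drops flat by its own weight when let go below about 0.8
- crank (a joint): turning angle of the crank, rad, 0 to 12. It grows clockwise as seen from above, which raises the platform 30 mm a full turn (4.77 mm a rad). It turns with about 0.25 N m of friction and stays where it is left
- platform_edge (a point): middle of the edge, nearest the pointer, of the platform's top face. The platform is a level plywood square 110 x 110 mm, 12 mm thick, on a steel column, and only goes up and down, driven by the crank; its top is 90 mm above the worktop at the bottom of its travel and starts below the pointer
- pointer_tip (a point): tip of the height pointer, on its top face: a flat steel finger 10 mm wide and 4 mm thick that sticks out of a small block on a thin upright steel mast at the left-hand end of the lift and ends 7 mm from the platform's edge. The block stays where it is set; do not move it
- glue: bystander: white squeeze bottle with an orange nozzle, 52 mm across, 142 mm high; origin at the middle of its underside
- cup: bystander: white cup with painted bands, 76 mm across, 98 mm high; origin at the middle of its underside
- float: bystander: red plasterer's float, 76 x 107 mm, 35 mm high; origin at the middle of its underside

How it is judged:
By the outcome, as a careful person would: the job done as asked, in the order asked, and still so for the second after the job is handed in, with the robot touching nothing.
It also fails if it takes over 72 s, if anything falls off the work surface, if the arm or the gripper's body presses on something with over 40 N, if the wrist force passes 120 N, or if a joint passes its speed limit or range.

ROBOT

A 6-joint arm with a two-finger parallel gripper is mounted at the origin on a cart in front of the work surface, level with it; the furniture and walls round the work are solid. World frame = base frame: x ahead of the robot, y to its left, z up, the work surface at z = 0. Lengths are in m, angles in degrees, forces in N, time in s.
With the tool pointing down it reaches from about 0.4 to 0.825 m from the base axis. Payload 7 kg.
Tool frame: the origin (TCP) lies between the finger pads; the fingertips stand 22 mm ahead of it and the grasp point (between the pads) lies 3 mm ahead of it; z points along the fingers, y is the line along which they close (so a half turn about z gives the same grasp; the last joint's range is limited). The gripper opens to 88 mm and grips with 3 to 60 N. Pads are 19 mm wide; open, the fingers measure 130 mm over their backs; the gripper's body (78 mm by 193 mm) begins 47 mm behind the grasp point.
Start: joints at [86.752, 20.546, 0.682, 0, -70.136, -16.507], TCP at [0.228, 0.635, 0.249] pointing down, gripper open.
Joint ranges: [-176.03, 176.03], [-82.01, 121.73], [-58.28, 71.71], [-173.87, 95.51], [-174.79, -0.11], [-173.66, 173.66]. Speed limits (degrees/s): [136.94, 136.94, 172.46, 180, 180, 180].

INTERFACE

Orientations are given as [roll, pitch, yaw] about the fixed x, y, z axes, in that order (R = Rz(yaw) Ry(pitch) Rx(roll)).
In Python, from plant import ctrl gives the robot as it stands.
- The arm moves only by the tool apply_moves, never from a script. Its argument "targets" is a list of rows, each an object with "travel": the shift along the tool's x, y, z in mm, a list of three; "roll": the turn about the tool's z in degrees; "jaw": the finger opening in mm, from 0 to 87.6. In form: [{"travel": [tx, ty, tz], "roll": roll, "jaw": jaw}, ...]. A call has 1 to 10 rows; each row shifts and turns the commanded pose from where the row before left it, along the tool's axes as they then stand; what a row does not reach is not made up. A row lasts 1/10 s, in which the tool goes at most 50 mm and 8.59 degrees, less where a joint would pass 70% of its speed; a pose out of reach is approached as far as the arm can. A call with a gripper value outside its range is refused whole. The fingers move at their own pace and stop on an object; the grip force is fixed at half the most. Time passes only in rows, so rows that do not move let the fingers close. It gives the time, the measured TCP pose, the force, the opening and the grip force at its end, in the units of the state.
- ctrl.get_obs(): the state, without advancing time (a new reading comes with each control period).
- ctrl.snapshot(name): name is "scene" or "top"; returns the picture (420x560x3 uint8, red, green, blue); there is no depth.
- ctrl.calibration(name): a dict with "K" (3x3 intrinsics, pixels), "dist_coeffs" ([k1, k2, p1, p2, k3] as OpenCV has them; the pictures are not rectified), "extrinsics" (4x4, takes a point from camera to world coordinates). Camera axes: x right, y down, z forward; pixel columns grow to the right and rows downward; lengths in m; the calibration is good to about 2 mm. A picture is of the moment at which its call begins. calibration takes no time and is no camera call.
- ctrl.close_job(): hands the job in; it is judged then, once.
The state is a dict: "clock": time; "joint_pos": joint angles; "qvel": joint speeds; "tau": joint torques, N m; "tool_pos": TCP position; "orientation": TCP orientation; "force": force on the tool from outside, world axes, zero at the start; "moment": the same for the moment, N m; "opening": finger opening in m; "gripper_force": force on a finger pad.
Only numpy, scipy, OpenCV 4.12 (cv2) and the standard library are available. Lean on these libraries where they do the work, as an engineer would, in place of code of your own. Each camera call takes 0.05 s, during which the arm holds its last target. There are 200 camera calls.

## Working session

There is one attempt and no reset: what is moved stays moved. The work goes in short steps, Python scripts to look and compute and a tool call to move; the robot and the scene stay as the last step left them, time stands still between calls to the robot, and variables do not carry over. Pictures are saved under pics/ and viewed, at most 10 in all, crops included, and the job is handed in when it is done.

Besides the shell and the picture viewer there is one more tool, called after "Call:" as name(argument=value, ...) on one line, values as JSON. apply_moves: Moves the arm, as the interface text tells. Its arguments: {"type":"object","properties":{"targets":{"type":"array","items":{"type":"object","properties":{"travel":{"type":"array","items":{"type":"number"}},"roll":{"type":"number"},"jaw":{"type":"number"}}}}},"required":["targets"]}

```bash
mkdir -p pics; ls
python3 - <<'E'
from plant import ctrl
import cv2,numpy as np
for n in("scene","top"):
    im=ctrl.snapshot(n);cv2.imwrite(f"pics/{n}0.png",im[:,:,::-1]);c=ctrl.calibration(n);print(n,c)
print(ctrl.get_obs())
E
```

```text
pics
scene {'K': array([[458.21498309,   0.        , 278.80593538],
       [  0.        , 458.21498309, 212.54515592],
       [  0.        ,   0.        ,   1.        ]]), 'dist_coeffs': array([-0.12283633,  0.        ,  0.        ,  0.        ,  0.        ]), 'extrinsics': array([[ 0.66922073, -0.48550711,  0.56251796, -0.16383463],
       [-0.74302669, -0.44478984,  0.50007334, -0.58482097],
       [ 0.00741311, -0.75262531, -0.65840732,  0.91770224],
       [ 0.        ,  0.        ,  0.        ,  1.        ]])}
top {'K': array([[380.10406656,   0.        , 278.58184184],
       [  0.        , 380.10406656, 217.67121365],
       [  0.        ,   0.        ,   1.        ]]), 'dist_coeffs': array([-0.04414763,  0.        ,  0.        ,  0.        ,  0.        ]), 'extrinsics': array([[ 0.02433061, -0.98061456,  0.19443021,  0.36340151],
       [-0.99967082, -0.02228137,  0.01272007,  0.04556894],
       [-0.00814132, -0.19467569, -0.98083388,  1.05343782],
       [ 0.        ,  0.        ,  0.        ,  1.        ]])}
{'clock': 0.1, 'joint_pos': array([ 8.67502876e+01,  2.05867876e+01,  6.39424978e-01, -1.89367161e-02,
       -7.01375727e+01, -1.65074843e+01]), 'qvel': array([ 0.00469958, -0.08896965,  0.16385268,  0.07266579, -0.05660747,
        0.00785759]), 'tau': array([-1.04053699e-03, -5.84167492e+01,  2.93753350e+01,  7.01580226e+00,
        1.02075341e-02, -5.02910098e-05]), 'tool_pos': array([0.22804534, 0.63486915, 0.24772178]), 'orientation': array([ 1.79913507e+02, -7.06692526e-03, -1.97636385e+01]), 'force': array([ 0.6016318 , -0.0059838 ,  0.05470058]), 'moment': array([ 0.00684961, -0.02545528,  0.03440987]), 'gripper_force': 0.0, 'opening': 0.08774089540786083}
```

View pics/scene0.png

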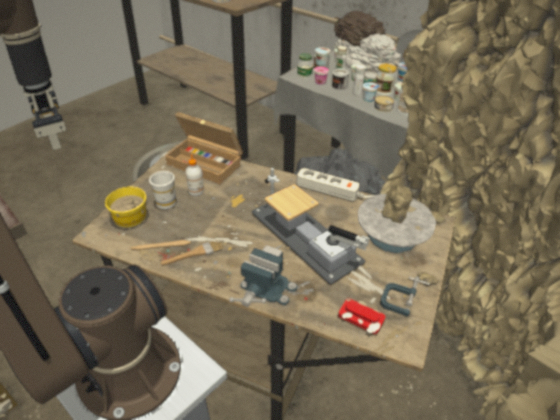

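View pics/top0.png

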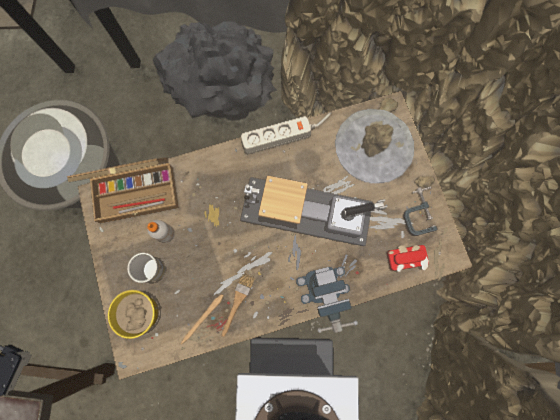

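The top view shows the lift with its platform at about (283,200), gearbox at (347,213), black handle around (345–373, 213–206), and pointer mast near (250,192). I'll zoom in on both views.

Run:
```python
import cv2,numpy as np
a=cv2.imread("pics/top0.png")[170:250,230:400];b=cv2.imread("pics/scene0.png")[160:285,225:385]
a=cv2.resize(a,(595,280),interpolation=cv2.INTER_CUBIC);b=cv2.resize(b,None,fx=2.5,fy=2.5,interpolation=cv2.INTER_CUBIC)
o=np.zeros((600,600,3),np.uint8);o[:280,:595]=a;o[285:285+b.shape[0],:b.shape[1]]=b[:315];cv2.imwrite("pics/z0.png",o)
```

```text
(no output)
```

View pics/z0.png

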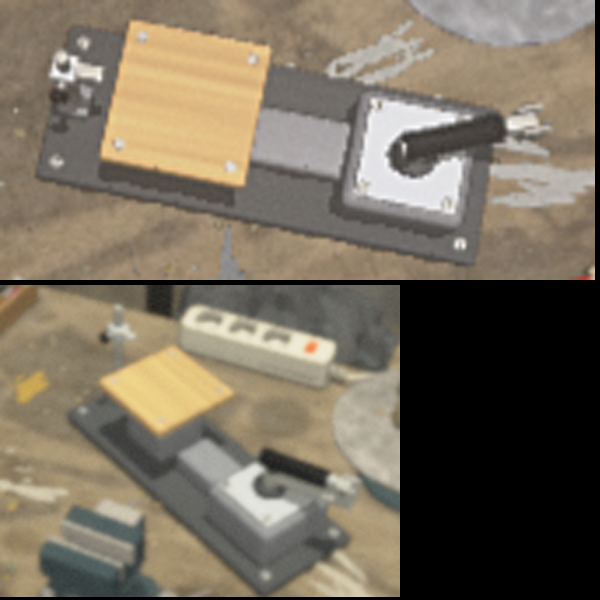

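Zoomed: the handle is folded, with its free end over the hub at top (344,213) and its hinge near top (383,206). The pointer finger ends near top (259,191). Now the measurements.

```bash
cat > h.py <<'E'
import cv2,numpy as np
from plant import ctrl
def ray(n,uv):
    c=ctrl.calibration(n);p=cv2.undistortPoints(np.array(uv,float).reshape(-1,1,2),c["K"],c["dist_coeffs"]).reshape(-1,2)
    E=c["extrinsics"];d=np.c_[p,np.ones(len(p))]@E[:3,:3].T
    return E[:3,3],d
def plane(n,uv,z):
    o,d=ray(n,uv);return o+d*((z-o[2])/d[:,2])[:,None]
def tri(a,b):
    o,d=ray("top",[a]);p,e=ray("scene",[b]);d=d[0];e=e[0]
    s=np.linalg.lstsq(np.c_[d,-e],p-o,rcond=None)[0];x=o+s[0]*d;y=p+s[1]*e
    return (x+y)/2,np.linalg.norm(x-y)
def proj(n,P):
    c=ctrl.calibration(n);E=np.linalg.inv(c["extrinsics"])
    return cv2.projectPoints(np.array(P,float).reshape(-1,1,3),cv2.Rodrigues(E[:3,:3])[0],E[:3,3],c["K"],c["dist_coeffs"])[0].reshape(-1,2)
def big(m):
    n,l,s,c=cv2.connectedComponentsWithStats(m.astype(np.uint8));i=1+np.argmax(s[1:,4]);return l==i
def quad(m):
    c=max(cv2.findContours(m.astype(np.uint8),0,2)[0],key=cv2.contourArea);return cv2.minAreaRect(c),cv2.approxPolyDP(c,0.04*cv2.arcLength(c,True),True).reshape(-1,2)
E
python3 - <<'E'
from h import *
t=cv2.imread("pics/top0.png").astype(int);s=cv2.imread("pics/scene0.png").astype(int)
z=lambda x,y:(230+(x+.5)/3.5-.5,170+(y+.5)/3.5-.5)
base=plane("top",[z(38,178),z(475,262),z(70,27)],.016);print("base",base.round(4))
d=base[1]-base[0];print("len",np.linalg.norm(d))
# black handle
def win(im,x0,x1,y0,y1):
    m=np.zeros(im.shape[:2],bool);m[y0:y1,x0:x1]=1;return m
m=big((t.max(2)<50)&win(t,335,390,195,225));ys,xs=np.nonzero(m);print("handle top",m.sum(),xs.min(),xs.max(),ys.min(),ys.max(),cv2.minAreaRect(np.c_[xs,ys].astype(np.float32)))
print("hinge",tri(z(527,124),(225+338/2.5,160+(485-285)/2.5)))
print("hingeplane",plane("top",[z(527,124)],.112))
# platform
w=lambda im:(im[:,:,2]-im[:,:,0]>60)&(im[:,:,2]>150)
mt=big(w(t)&win(t,255,312,170,230));ms=big(w(s)&win(s,255,330,175,230))
qt=quad(mt);qs=quad(ms);print("plat",qt,qs,sep="\n")
a=qt[1].astype(float);
for zz in(.09,.1,.11,.12):
    P=plane("top",a,zz);print(zz,[np.linalg.norm(P[i]-P[i-1]).round(4) for i in range(len(P))],P.mean(0).round(4))
E
```

```text
base [[ 0.5586  0.1648  0.016 ]
 [ 0.4994 -0.181   0.016 ]
 [ 0.6841  0.1442  0.016 ]]
len 0.3508249491634516Traceback (most recent call last):
  File "<stdin>", line 9, in <module>
  File "h.py", line 17, in big
    n,l,s,c=cv2.connectedComponentsWithStats(m.astype(np.uint8));i=1+np.argmax(s[1:,4]);return l==i
                                                                     ~~~~~~~~~^^^^^^^^^
    return _wrapfunc(a, 'argmax', axis=axis, out=out, **kwds)
    return bound(*args, **kwds)
ValueError: attempt to get argmax of an empty sequence
```

Run:
```python
from h import *
t=cv2.imread("pics/top0.png").astype(int);s=cv2.imread("pics/scene0.png").astype(int)
z=lambda x,y:(230+(x+.5)/3.5-.5,170+(y+.5)/3.5-.5)
sc=lambda x,y:(225+(x+.5)/2.5-.5,160+(y-285+.5)/2.5-.5)
def win(im,x0,x1,y0,y1):
    m=np.zeros(im.shape[:2],bool);m[y0:y1,x0:x1]=1;return m
for n,im,box in(("top",t,(335,390,198,225)),("scene",s,(325,356,220,245))):
    print(n,im[box[2]:box[3],box[0]:box[1]].max(2).min())
    m=big((im.max(2)<(72 if n=="top" else 50))&win(im,*box));ys,xs=np.nonzero(m)
    r=cv2.minAreaRect(np.c_[xs,ys].astype(np.float32));print("handle",m.sum(),xs.min(),xs.max(),ys.min(),ys.max(),r)
    print(plane(n,cv2.boxPoints(r),.112).round(4), plane(n,[r[0]],.112).round(4))
print("hinge",tri(z(527,124),sc(338,485)),plane("top",[z(527,124)],.112))
w=lambda im:(im[:,:,2]-im[:,:,0]>60)&(im[:,:,2]>150)
mt=big(w(t)&win(t,255,312,170,230));ms=big(w(s)&win(s,255,330,175,230))
qt=quad(mt);qs=quad(ms);print("plat",qt,qs,sep="\n")
for n,q in(("top",qt),("scene",qs)):
  for zz in(.09,.1,.11,.12):
    P=plane(n,q[1],zz);print(zz,[np.linalg.norm(P[i]-P[i-1]).round(4) for i in range(len(P))],P.mean(0).round(4))
```

```text
top 59
handle 129 345 373 203 215 ((359.1209716796875, 208.75631713867188), (7.052663803100586, 28.295629501342773), 77.7352294921875)
[[ 0.578  -0.109   0.112 ]
 [ 0.5953 -0.1797  0.112 ]
 [ 0.5774 -0.1831  0.112 ]
 [ 0.5602 -0.1126  0.112 ]] [[ 0.5777 -0.146   0.112 ]]
scene 31
handle 106 330 353 227 239 ((341.5344543457031, 233.41380310058594), (25.440261840820312, 5.570859909057617), 21.801406860351562)
[[ 0.5567 -0.1157  0.112 ]
 [ 0.5758 -0.1078  0.112 ]
 [ 0.5882 -0.1737  0.112 ]
 [ 0.5693 -0.1806  0.112 ]] [[ 0.5725 -0.1448  0.112 ]]
hinge (array([ 0.58493547, -0.1964032 ,  0.11606724]), np.float64(0.006900447948264885)) [[ 0.5885726 -0.1999714  0.112    ]]
plat
(((282.7115173339844, 198.9423065185547), (42.16496276855469, 40.792152404785156), 11.309932708740234), array([[267, 176],
       [259, 215],
       [299, 222],
       [307, 184]], dtype=int32))
(((291.2860412597656, 200.5898895263672), (31.531579971313477, 46.06385803222656), 62.44719314575195), array([[295, 184],
       [265, 197],
       [287, 219],
       [318, 203]], dtype=int32))
0.09 [np.float64(0.1077), np.float64(0.1071), np.float64(0.105), np.float64(0.104)] [0.6042 0.0478 0.09  ]
0.1 [np.float64(0.1066), np.float64(0.106), np.float64(0.1039), np.float64(0.1029)] [0.6017 0.0477 0.1   ]
0.11 [np.float64(0.1055), np.float64(0.1049), np.float64(0.1028), np.float64(0.1019)] [0.5992 0.0477 0.11  ]
0.12 [np.float64(0.1043), np.float64(0.1038), np.float64(0.1017), np.float64(0.1008)] [0.5967 0.0477 0.12  ]
0.09 [np.float64(0.107), np.float64(0.1068), np.float64(0.1118), np.float64(0.1114)] [0.6061 0.053  0.09  ]
0.1 [np.float64(0.1057), np.float64(0.1055), np.float64(0.1104), np.float64(0.1101)] [0.5968 0.0453 0.1   ]
0.11 [np.float64(0.1044), np.float64(0.1042), np.float64(0.1091), np.float64(0.1087)] [0.5875 0.0376 0.11  ]
0.12 [np.float64(0.1031), np.float64(0.1029), np.float64(0.1077), np.float64(0.1074)] [0.5782 0.0299 0.12  ]
```

Call:
apply_moves(targets=[{"travel": [34.4,35.8,0],"roll": 0,"jaw": 87},{"travel": [34.4,35.8,0],"roll": 0,"jaw": 87},{"travel": [34.4,35.8,0],"roll": 0,"jaw": 87},{"travel": [34.4,35.8,0],"roll": 0,"jaw": 87},{"travel": [34.4,35.8,0],"roll": 0,"jaw": 87},{"travel": [34.4,35.8,0],"roll": 0,"jaw": 87},{"travel": [34.4,35.8,0],"roll": 0,"jaw": 87},{"travel": [34.4,35.8,0],"roll": 0,"jaw": 87},{"travel": [34.4,35.8,0],"roll": 0,"jaw": 87},{"travel": [34.4,35.8,0],"roll": 0,"jaw": 87}])

```text
clock: 1.1
tool_pos: [0.4311, 0.1801, 0.2487]
orientation: [-180.0, -0.0, -19.7]
force: [1.9, 0.9, 0.6]
opening: 0.0871
gripper_force: 0.0
```

Call:
apply_moves(targets=[{"travel": [34.4,35.8,0],"roll": 0,"jaw": 87},{"travel": [34.4,35.8,0],"roll": 0,"jaw": 87},{"travel": [34.4,35.8,0],"roll": 0,"jaw": 87},{"travel": [34.4,35.8,0],"roll": 0,"jaw": 87},{"travel": [34.4,35.8,0],"roll": 0,"jaw": 87},{"travel": [34.4,35.8,0],"roll": 0,"jaw": 87},{"travel": [34.4,35.8,0],"roll": 0,"jaw": 87}])

```text
clock: 1.8
tool_pos: [0.5732, -0.1373, 0.2483]
orientation: [-180.0, 0.0, -19.8]
force: [0.8, 1.2, 0.0]
opening: 0.087
gripper_force: 0.0
```

Call:
apply_moves(targets=[{"travel": [0,0,0],"roll": 8.25,"jaw": 60},{"travel": [0,0,0],"roll": 8.25,"jaw": 60},{"travel": [0,0,0],"roll": 8.25,"jaw": 60},{"travel": [0,0,0],"roll": 8.25,"jaw": 60},{"travel": [0,0,0],"roll": 8.25,"jaw": 60},{"travel": [0,0,0],"roll": 8.25,"jaw": 60},{"travel": [0,0,0],"roll": 8.25,"jaw": 60},{"travel": [0,0,0],"roll": 0,"jaw": 60},{"travel": [0,0,0],"roll": 0,"jaw": 60}])

```text
clock: 2.7
tool_pos: [0.5727, -0.1352, 0.2483]
orientation: [180.0, 0.0, -77.3]
force: [0.0, -0.1, -0.4]
opening: 0.0602
gripper_force: 0.0
```

Run:
```python
import cv2,numpy as np
from plant import ctrl
a=ctrl.snapshot("scene")[:,:,::-1];b=ctrl.snapshot("top")[:,:,::-1];cv2.imwrite("pics/s1.png",a);cv2.imwrite("pics/t1.png",b)
a=cv2.resize(a[160:285,225:385],None,fx=2.5,fy=2.4,interpolation=2)
b=cv2.resize(b[150:270,220:420],None,fx=2.4,fy=2.4,interpolation=2)
o=np.zeros((600,480,3),np.uint8);o[:300,:400]=a;o[305:305+288]=b[:288];cv2.imwrite("pics/z1.png",o)
```

```text
(no output)
```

View pics/z1.png

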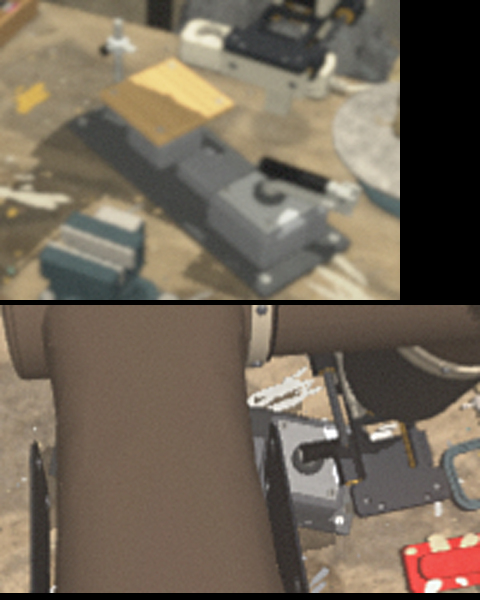

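The scene view shows platform (170,100), pointer (118,40) and handle (295,175 in the zoom) unobstructed; the top view is hidden by the arm. Descend and pinch.

Call:
apply_moves(targets=[{"travel": [0,0,40],"roll": 0,"jaw": 60},{"travel": [0,0,40],"roll": 0,"jaw": 60},{"travel": [0,0,30],"roll": 0,"jaw": 60},{"travel": [0,0,15],"roll": 0,"jaw": 60},{"travel": [0,0,6],"roll": 0,"jaw": 60},{"travel": [0,0,0],"roll": 0,"jaw": 60},{"travel": [0,0,0],"roll": 0,"jaw": 60}])

```text
clock: 3.5
tool_pos: [0.5736, -0.1352, 0.1186]
orientation: [-179.9, -0.0, -77.4]
force: [0.7, -1.2, -0.9]
opening: 0.0604
gripper_force: 0.0
```

Call:
apply_moves(targets=[{"travel": [0,0,0],"roll": 0,"jaw": 15},{"travel": [0,0,0],"roll": 0,"jaw": 15},{"travel": [0,0,0],"roll": 0,"jaw": 15},{"travel": [0,0,0],"roll": 0,"jaw": 15},{"travel": [0,0,0],"roll": 0,"jaw": 15},{"travel": [0,0,0],"roll": 0,"jaw": 15}])

```text
clock: 4.1
tool_pos: [0.575, -0.1347, 0.1183]
orientation: [-179.8, -0.0, -77.5]
force: [4.8, 2.4, -0.5]
opening: 0.0201
gripper_force: 29.9
```

Call:
apply_moves(targets=[{"travel": [0.8,-1,-10.6],"roll": 0,"jaw": 15},{"travel": [2.5,-1,-10.4],"roll": 0,"jaw": 15},{"travel": [4.1,-0.5,-9.9],"roll": 0,"jaw": 15},{"travel": [5.6,0,-9.1],"roll": 0,"jaw": 15},{"travel": [6.9,0,-8.1],"roll": 0,"jaw": 15},{"travel": [8.1,0,-6.9],"roll": 0,"jaw": 15},{"travel": [9.1,0,-5.6],"roll": 0,"jaw": 15}])

```text
clock: 4.8
tool_pos: [0.5836, -0.1709, 0.1789]
orientation: [-179.9, 0.0, -77.5]
force: [2.9, 5.7, -3.5]
opening: 0.0205
gripper_force: 30.0
```

Call:
apply_moves(targets=[{"travel": [9.9,0,-4.1],"roll": 0,"jaw": 15},{"travel": [10.4,0,-2.5],"roll": 0,"jaw": 15},{"travel": [10.6,0,-0.8],"roll": 0,"jaw": 15},{"travel": [0,0,0],"roll": 0,"jaw": 15},{"travel": [0,0,0],"roll": 0,"jaw": 15}])

```text
clock: 5.3
tool_pos: [0.5908, -0.2018, 0.1872]
orientation: [-179.9, -0.1, -77.5]
force: [2.5, 3.7, 5.0]
opening: 0.0202
gripper_force: 30.0
```

Run:
```python
import cv2,numpy as np
from plant import ctrl
a=ctrl.snapshot("scene")[:,:,::-1];cv2.imwrite("pics/s2.png",a)
o=ctrl.get_obs();print(o["tool_pos"],o["force"],o["moment"])
cv2.imwrite("pics/z2.png",cv2.resize(a[140:290,225:405],None,fx=4,fy=4,interpolation=2))
```

```text
[ 0.59076213 -0.20173943  0.18721773] [1.62874309 2.62285859 5.73135001] [ 1.41086835 -0.66595533 -0.02387457]
```

View pics/z2.png

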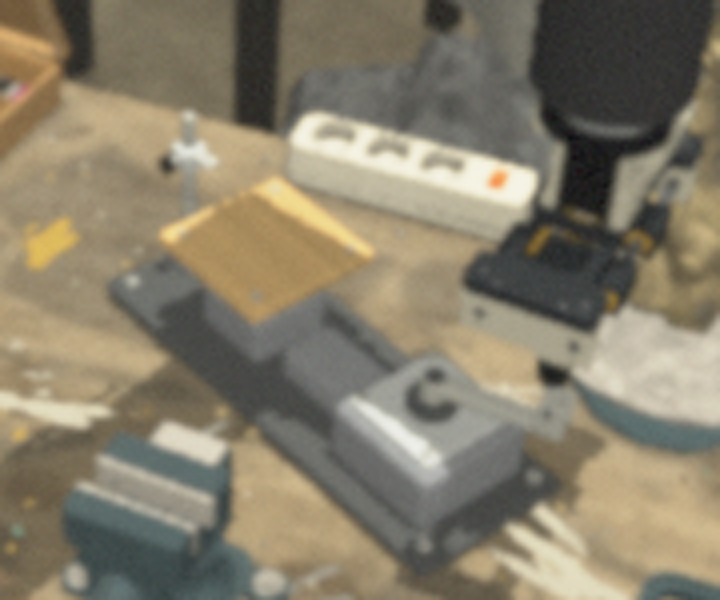

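The handle stands upright in the grip at (550,375) and the arm and hub are visible. The pointer tip is near (212,161) and the platform edge runs from (160,237) to (277,180) in this zoom. Estimate the height difference.

```bash
cat >> h.py <<'E'
def zat(n,uv,P):  # height of the point of the vertical line through P nearest the ray
    o,d=ray(n,[uv]);d=d[0];A=np.c_[d,[0,0,-1]];s=np.linalg.lstsq(A,np.r_[P[:2],0]-o,rcond=None)[0]
    x=o+s[0]*d;return s[1],(x[:2]-P[:2])
E
python3 - <<'E'
from h import *
q=lambda x,y:(225+(x+.5)/4-.5,140+(y+.5)/4-.5)
z=lambda x,y:(230+(x+.5)/3.5-.5,170+(y+.5)/3.5-.5)
print("tip tri",tri(z(102,73),q(213,161)))
C=np.array([.5735,-.1237]);Y=np.array([.169,.986])
print("tip",zat("scene",q(213,161),C+.237*Y),"edge",zat("scene",q(218.5,208.5),C+.23*Y))
print("corners tri",tri(z(132,20),q(277,180)),tri(z(102,158),q(160,237)))
o,d=ray("top",[z(102,73)]);print("top tip at z .13,.14",plane("top",[z(102,73)],.13),C+.237*Y)
E
```

```text
tip tri (array([0.61415561, 0.10988615, 0.12922469]), np.float64(0.002582078637335038))
tip (np.float64(0.1291961072267829), array([-0.0005284 ,  0.00059031])) edge (np.float64(0.09037163449115987), array([-0.00060128,  0.00067727]))
corners tri (array([0.66538268, 0.09160914, 0.09277123]), np.float64(0.003802113240708463)) (array([0.55923416, 0.11029829, 0.09222747]), np.float64(0.002949595785489333))
top tip at z .13,.14 [[0.61495856 0.1090065  0.13      ]] [0.613553 0.109982]
```

Call:
apply_moves(targets=[{"travel": [1.0,7.0,0],"roll": 0,"jaw": 15},{"travel": [-1.2,15.8,0],"roll": 0,"jaw": 15},{"travel": [-4.3,15.4,0],"roll": 0,"jaw": 15},{"travel": [-7.2,14.3,0],"roll": 0,"jaw": 15},{"travel": [-9.9,12.6,0],"roll": 0,"jaw": 15},{"travel": [-12.2,10.4,0],"roll": 0,"jaw": 15},{"travel": [0,0,0],"roll": 0,"jaw": 15}])

```text
clock: 6.05
tool_pos: [0.5095, -0.184, 0.1872]
orientation: [-179.7, -0.1, -77.5]
force: [2.6, 4.8, 2.4]
opening: 0.0184
gripper_force: 27.0
```

My step numbers made the circle too wide, so the sleeve has slid to the pad's edge. Open, re-centre and look.

Call:
apply_moves(targets=[{"travel": [0,0,0],"roll": 0,"jaw": 40},{"travel": [0,0,0],"roll": 0,"jaw": 40},{"travel": [0,0,0],"roll": 0,"jaw": 40},{"travel": [-7,-1,0],"roll": 0,"jaw": 40},{"travel": [-6,-1,0],"roll": 0,"jaw": 40},{"travel": [0,0,0],"roll": 0,"jaw": 40}])

```text
clock: 6.65
tool_pos: [0.5079, -0.1706, 0.1854]
orientation: [180.0, 0.0, -77.5]
force: [-0.2, 0.2, 0.5]
opening: 0.04
gripper_force: 0.0
```

Run:
```python
import cv2,numpy as np
from plant import ctrl
a=ctrl.snapshot("scene")[:,:,::-1];cv2.imwrite("pics/s3.png",a)
o=ctrl.get_obs();print(o["tool_pos"],o["force"])
cv2.imwrite("pics/z3.png",cv2.resize(a[150:300,225:405],None,fx=4,fy=4,interpolation=2))
```

```text
[ 0.50806563 -0.17078605  0.18549491] [ 0.42134018 -0.32290123 -0.06564623]
```

View pics/z3.png

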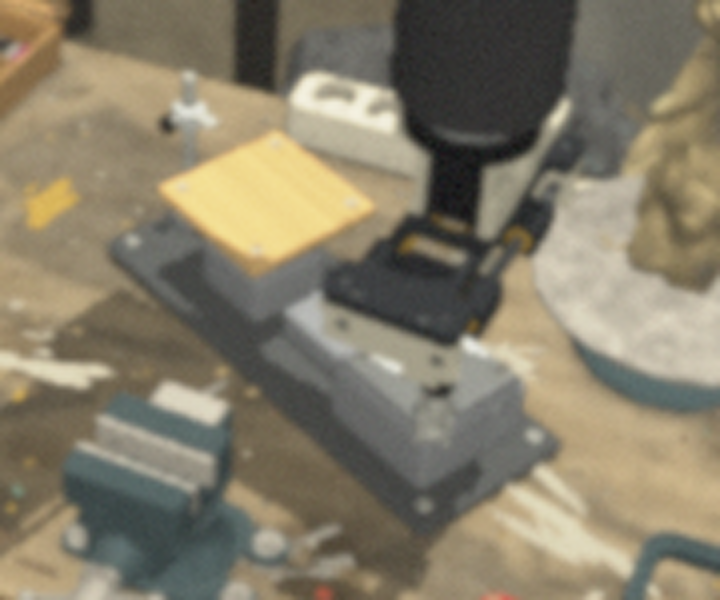

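The hinge is under the gripper, near (435,405) in the zoom. Locate it on the z=0.112 plane.

Run:
```python
from h import *
q=lambda x,y:(225+(x+.5)/4-.5,150+(y+.5)/4-.5)
C=np.array([.5735,-.1237])
P=plane("scene",[q(435,402),q(435,410)],.112)[:,:2]
T=np.array([.508,-.1708]);R=np.array([[.2164,-.9763],[-.9763,-.2164]])
for p in P: print(p,np.linalg.norm(p-C),"tool off",R@(p-T)*1000,"rel C tool",R@(p-C)*1000)
# same check with the earlier upright pose, hinge at z2 (557,405)
q=lambda x,y:(225+(x+.5)/4-.5,140+(y+.5)/4-.5)
print(plane("scene",[q(555,405)],.112))
```

```text
[ 0.51093777 -0.16508106] 0.07500949455534951 tool off [-4.9476687  -4.10572648] rel C tool [26.8618613  70.03436352]
[ 0.50549246 -0.16918025] 0.0818136858780556 tool off [-2.12399111  2.09760011] rel C tool [29.68553889 76.23769011]
[[ 0.58768381 -0.20169531  0.112     ]]
```

Call:
apply_moves(targets=[{"travel": [-2,0,0],"roll": 0,"jaw": 30},{"travel": [0,0,0],"roll": 0,"jaw": 15},{"travel": [0,0,0],"roll": 0,"jaw": 15},{"travel": [0,0,0],"roll": 0,"jaw": 15},{"travel": [0,0,0],"roll": 0,"jaw": 15},{"travel": [0,0,0],"roll": 0,"jaw": 15}])

```text
clock: 7.3
tool_pos: [0.5077, -0.1693, 0.1856]
orientation: [180.0, 0.0, -77.5]
force: [-0.6, 0.5, 1.0]
opening: 0.0206
gripper_force: 30.0
```

Run:
```python
import numpy as np
a=1.183+np.r_[0,np.arange(1,32)*.2]
d=np.diff(80*np.c_[np.cos(a),np.sin(a)],axis=0).round(1)
for i in range(0,31,10):print(round(a[min(i+10,31)],3),d[i:i+10].tolist())
```

```text
3.183 [[-15.3, 4.5], [-15.9, 1.4], [-15.9, -1.8], [-15.2, -4.9], [-13.9, -7.8], [-12.1, -10.4], [-9.8, -12.6], [-7.1, -14.3], [-4.1, -15.4], [-0.9, -15.9]]
5.183 [[2.3, -15.8], [5.3, -15.1], [8.2, -13.7], [10.8, -11.8], [12.9, -9.4], [14.5, -6.6], [15.6, -3.6], [16.0, -0.5], [15.7, 2.7], [14.9, 5.8]]
7.183 [[13.4, 8.6], [11.5, 11.1], [9.0, 13.2], [6.2, 14.7], [3.2, 15.7], [0.0, 16.0], [-3.2, 15.7], [-6.2, 14.7], [-9.0, 13.2], [-11.5, 11.1]]
7.383 [[-13.4, 8.6]]
```

Call:
apply_moves(targets=[{"travel": [-15.3,4.5,0],"roll": 0,"jaw": 15},{"travel": [-15.9,1.4,0],"roll": 0,"jaw": 15},{"travel": [-15.9,-1.8,0],"roll": 0,"jaw": 15},{"travel": [-15.2,-4.9,0],"roll": 0,"jaw": 15},{"travel": [-13.9,-7.8,0],"roll": 0,"jaw": 15},{"travel": [0,0,0],"roll": 0,"jaw": 15},{"travel": [0,0,0],"roll": 0,"jaw": 15}])

```text
clock: 8.0
tool_pos: [0.4991, -0.0924, 0.1855]
orientation: [180.0, 0.1, -77.5]
force: [-4.0, 4.8, 4.1]
opening: 0.0203
gripper_force: 30.0
```

Call:
apply_moves(targets=[{"travel": [-12.1,-10.4,0],"roll": 0,"jaw": 15},{"travel": [-9.8,-12.6,0],"roll": 0,"jaw": 15},{"travel": [-7.1,-14.3,0],"roll": 0,"jaw": 15},{"travel": [-4.1,-15.4,0],"roll": 0,"jaw": 15},{"travel": [-0.9,-15.9,0],"roll": 0,"jaw": 15},{"travel": [0,0,0],"roll": 0,"jaw": 15},{"travel": [0,0,0],"roll": 0,"jaw": 15}])

```text
clock: 8.7
tool_pos: [0.5608, -0.0441, 0.1856]
orientation: [-179.8, 0.1, -77.5]
force: [2.1, 5.4, -1.0]
opening: 0.0203
gripper_force: 30.0
```

Call:
apply_moves(targets=[{"travel": [2.3,-15.8,0],"roll": 0,"jaw": 15},{"travel": [5.3,-15.1,0],"roll": 0,"jaw": 15},{"travel": [8.2,-13.7,0],"roll": 0,"jaw": 15},{"travel": [10.8,-11.8,0],"roll": 0,"jaw": 15},{"travel": [12.9,-9.4,0],"roll": 0,"jaw": 15},{"travel": [0,0,0],"roll": 0,"jaw": 15},{"travel": [0,0,0],"roll": 0,"jaw": 15}])

```text
clock: 9.4
tool_pos: [0.6329, -0.0702, 0.1856]
orientation: [-179.9, -0.0, -77.6]
force: [2.9, -1.5, -0.7]
opening: 0.0208
gripper_force: 30.0
```

Call:
apply_moves(targets=[{"travel": [14.5,-6.6,0],"roll": 0,"jaw": 15},{"travel": [15.6,-3.6,0],"roll": 0,"jaw": 15},{"travel": [16.0,-0.5,0],"roll": 0,"jaw": 15},{"travel": [15.7,2.7,0],"roll": 0,"jaw": 15},{"travel": [14.9,5.8,0],"roll": 0,"jaw": 15},{"travel": [0,0,0],"roll": 0,"jaw": 15},{"travel": [0,0,0],"roll": 0,"jaw": 15}])

```text
clock: 10.1
tool_pos: [0.6495, -0.1458, 0.1855]
orientation: [179.9, -0.0, -77.6]
force: [-5.3, -1.8, 4.8]
opening: 0.0202
gripper_force: 30.0
```

Call:
apply_moves(targets=[{"travel": [13.4,8.6,0],"roll": 0,"jaw": 15},{"travel": [11.5,11.1,0],"roll": 0,"jaw": 15},{"travel": [9.0,13.2,0],"roll": 0,"jaw": 15},{"travel": [6.2,14.7,0],"roll": 0,"jaw": 15},{"travel": [3.2,15.7,0],"roll": 0,"jaw": 15},{"travel": [0,0,0],"roll": 0,"jaw": 15},{"travel": [0,0,0],"roll": 0,"jaw": 15}])

```text
clock: 10.8
tool_pos: [0.5974, -0.1993, 0.1855]
orientation: [180.0, 0.1, -77.5]
force: [-4.7, 5.0, 4.5]
opening: 0.0207
gripper_force: 30.0
```

Call:
apply_moves(targets=[{"travel": [0,16,0],"roll": 0,"jaw": 15},{"travel": [-3.2,15.7,0],"roll": 0,"jaw": 15},{"travel": [-6.2,14.7,0],"roll": 0,"jaw": 15},{"travel": [-9.0,13.2,0],"roll": 0,"jaw": 15},{"travel": [-11.5,11.1,0],"roll": 0,"jaw": 15},{"travel": [0,0,0],"roll": 0,"jaw": 15},{"travel": [0,0,0],"roll": 0,"jaw": 15}])

```text
clock: 11.5
tool_pos: [0.5229, -0.1855, 0.1856]
orientation: [180.0, 0.0, -77.5]
force: [-0.8, 3.1, 0.7]
opening: 0.0205
gripper_force: 30.0
```

Run:
```python
import cv2,numpy as np
from plant import ctrl
f=np.mean([ctrl.snapshot("scene")[:,:,::-1].astype(float) for _ in range(6)],0).astype(np.uint8);cv2.imwrite("pics/s4.png",f)
g=np.mean([ctrl.snapshot("top")[:,:,::-1].astype(float) for _ in range(2)],0).astype(np.uint8);cv2.imwrite("pics/t4.png",g)
a=cv2.resize(f[165:225,255:335],None,fx=8,fy=8,interpolation=2)
b=cv2.resize(f[150:300,225:405],None,fx=.75,fy=.75,interpolation=2)
c=cv2.resize(g[160:235,230:400],None,fx=1.4,fy=1.4,interpolation=2)
o=np.zeros((600,640,3),np.uint8);o[:480]=a;o[485:485+b.shape[0],:b.shape[1]]=b;o[485:485+c.shape[0],150:150+c.shape[1]]=c
cv2.imwrite("pics/z4.png",o)
```

```text
(no output)
```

View pics/z4.png

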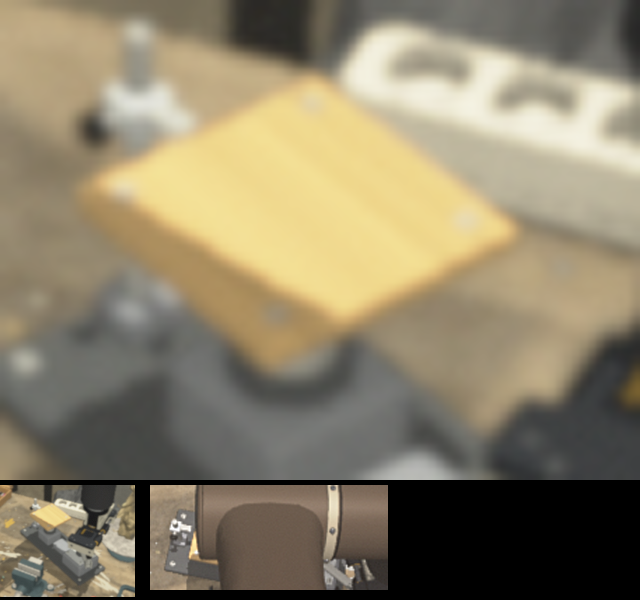

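Platform corners in the 8x zoom: left (80,190), top (315,73), right (518,232). The pointer finger tip is near (193,122), just off the platform edge. Fit the edge and tip numerically.

Run:
```python
from h import *
f=cv2.imread("pics/s4.png").astype(int)
print("chroma R-B rows175-186 cols 268-288");print((f[:,:,2]-f[:,:,0])[174:188,266:290])
print("bright G");print(f[:,:,1][174:188,266:290])
C=np.array([.5735,-.1237]);Y=np.array([.169,.986]);Y/=np.linalg.norm(Y);X=np.array([Y[1],-Y[0]])
g=lambda x,y,z:proj("scene",[np.r_[C+x*X+y*Y,z]])[0].round(2)
for z in(.125,.13,.135):print(z,"edge L,M,R",g(-.055,.23,z),g(0,.23,z),g(.055,.23,z),"tip corners L,R",g(-.005,.237,z),g(.005,.237,z),"back",g(-.005,.25,z),g(.005,.25,z))
```

```text
chroma R-B rows175-186 cols 268-288
[[ 55  55  52  44  33  19  15  23  37  48  54  59  58  58  60  61  61  60
   59  60  59  60  60  60]
 [ 54  48  37  29  21  15  13  16  24  34  46  55  59  59  60  60  59  60
   60  60  61  60  62  65]
 [ 54  41  26  17  14  11  12  12  15  19  36  49  56  57  59  59  59  60
   60  60  62  64  70  78]
 [ 50  35  20  13   8   9  10   8   9  12  28  42  53  58  59  59  60  60
   61  64  70  80  85  91]
 [ 41  28  16  12  11   7   8   9  11  14  22  34  45  54  58  59  62  65
   72  79  85  91  94  96]
 [ 25  17  15  12  11  10  12  14  18  16  17  21  33  46  57  64  72  81
   89  92  94  95  97  98]
 [ 12   9  12  14  10   9  10  11  16  19  19  19  28  46  67  82  90  94
   95  95  95  96  98  99]
 [ 11   9  15  18  15  10   9  13  21  27  31  36  48  68  87  96  97  97
   96  94  96  97  96  99]
 [ 20  20  28  32  23  15  12  21  40  55  63  71  82  91  97  98  99  98
   98  96  97  95  95  96]
 [ 33  34  41  43  33  23  25  42  69  84  87  90  93  97  98  99  99  99
   98  97  98  97  97  95]
 [ 41  43  48  50  46  44  58  79  89  93  93  95  95 
[... 1523 characters left out ...]
2 221 219 218 217 216
  216 217 218 219 219 220]
 [138 153 172 192 205 213 218 222 225 226 225 224 223 222 221 221 219 218
  216 216 217 218 218 219]
 [152 175 198 213 219 221 222 223 224 224 225 225 224 224 222 221 220 219
  218 216 216 216 218 218]]
0.125 edge L,M,R [264.21 189.59] [279.69 182.25] [294.55 175.2 ] tip corners L,R [276.78 181.72] [279.54 180.42] back [273.99 179.54] [276.73 178.25]
0.13 edge L,M,R [264.19 188.18] [279.7  180.85] [294.6  173.81] tip corners L,R [276.79 180.32] [279.55 179.02] back [273.99 178.14] [276.74 176.86]
0.135 edge L,M,R [264.16 186.76] [279.72 179.44] [294.65 172.42] tip corners L,R [276.8  178.91] [279.57 177.61] back [273.99 176.74] [276.75 175.46]
```

Run:
```python
from h import *
ims=[cv2.imread(f"pics/{n}.png").astype(float) for n in("scene0","s1","s2","s3")]
f=np.mean(ims,0);c=(f[:,:,2]-f[:,:,0])[174:187,268:286].round().astype(int);print(c);print(f[:,:,1][174:187,268:286].round().astype(int))
# platform back edge line, chroma crossing 78 along columns, per image
def edge(f,lo,hi):
    ch=f[:,:,2]-f[:,:,0];r=[]
    for x in list(range(284,292)):
        col=ch[lo:hi,x];bg=np.median(col[:4]);pl=col.max();t=(bg+pl)/2
        i=np.argmax(col>t);r.append((x,lo+i-1+(t-col[i-1])/(col[i]-col[i-1])))
    return np.polyfit(*np.array(r).T,1)
for n,lo,hi in(("scene0",182,195),("s1",182,195),("s3",175,192),("s4",170,183)):
    p=edge(cv2.imread(f"pics/{n}.png").astype(float),lo,hi);print(n,p[0].round(3),"row at 279.7:",np.polyval(p,279.7).round(2),"row at 288",np.polyval(p,288).round(2))
```

```text
[[48 43 30 18 16 22 36 47 54 56 57 57 58 57 59 58 58 59]
 [36 28 21 16 12 15 24 34 45 54 57 57 58 56 58 57 58 58]
 [24 17 14 11 12 13 14 19 34 47 55 56 57 56 57 59 57 57]
 [18 13  9 10 10 10 11 14 28 42 52 57 58 58 58 58 59 57]
 [16 12 10  8  9 12 13 16 23 32 44 52 57 58 58 58 59 58]
 [14 12 10  9 11 14 18 18 18 22 33 45 52 56 58 58 58 56]
 [12 13  9 10  8 11 16 19 20 20 27 38 49 57 58 58 57 56]
 [14 17 14 10  9 12 21 25 26 28 32 42 50 56 56 58 57 55]
 [27 30 23 13 12 18 32 40 42 42 46 51 54 57 55 56 54 54]
 [40 40 31 18 14 23 40 51 52 53 54 55 56 55 56 55 54 55]
 [44 44 33 21 16 24 42 50 54 54 55 55 56 55 55 56 54 54]
 [42 40 31 19 17 26 39 51 53 53 53 53 54 54 55 55 56 58]
 [40 37 28 19 16 24 37 47 51 52 52 52 53 53 55 57 62 64]]
[[165 166 152 144 145 151 162 169 166 165 166 166 168 168 170 169 169 168]
 [179 186 170 150 148 162 183 190 178 167 164 164 166 168 168 167 167 169]
 [191 207 198 180 177 190 210 212 194 173 166 165 166 167 166 165 165 166]
 [180 206 214 214 214 218 223 220 202 178 170 167 167 167 166 166 166 164]
 [165 191 208 215 217 217 221 220 212 194 180 172 170 168 167 167 164 162]
 [162 180 186 191 192 194 205 215 216 212 201 183 170 168 166 165 163 163]
 [136 156 162 167 168 167 178 196 210 214 207 185 170 166 164 164 160 159]
 [103 130 144 154 158 159 160 173 190 194 187 172 164 162 162 159 159 157]
 [101 128 140 149 152 152 157 164 172 175 171 166 164 163 160 158 156 154]
 [121 135 140 143 144 145 153 160 165 166 168 167 165 163 160 157 156 153]
 [134 139 137 140 140 141 148 156 160 160 162 162 161 161 158 157 155 156]
 [134 134 131 136 138 138 142 152 153 156 156 156 155 155 155 156 157 157]
 [126 128 126 129 134 136 140 146 149 152 152 151 150 151 152 154 158 161]]
scene0 -0.401 row at 279.7: 189.57 row at 288 186.24
s1 -0.369 row at 279.7: 189.12 row at 288 186.06
s3 -0.41 row at 279.7: 187.89 row at 288 184.49
s4 -0.616 row at 279.7: 180.58 row at 288 175.47
```

The fits give the platform top at about 132 mm and the pointer at about 128 mm, so I've overshot by about 4 mm. Wind back 0.8 rad.

Call:
apply_moves(targets=[{"travel": [11.5,-11.1,0],"roll": 0,"jaw": 15},{"travel": [9.0,-13.2,0],"roll": 0,"jaw": 15},{"travel": [6.2,-14.7,0],"roll": 0,"jaw": 15},{"travel": [3.2,-15.7,0],"roll": 0,"jaw": 15},{"travel": [0,0,0],"roll": 0,"jaw": 15},{"travel": [0,0,0],"roll": 0,"jaw": 15},{"travel": [0,0,0],"roll": 0,"jaw": 15}])

```text
clock: 12.6
tool_pos: [0.5841, -0.2028, 0.1855]
orientation: [-179.9, -0.0, -77.5]
force: [3.6, 5.2, 0.8]
opening: 0.0208
gripper_force: 30.0
```

Run:
```python
from h import *
f=np.mean([ctrl.snapshot("scene")[:,:,::-1].astype(float) for _ in range(12)],0);cv2.imwrite("pics/s5.png",f.round())
print((f[:,:,2]-f[:,:,0])[174:188,268:292].round().astype(int))
a=cv2.resize(f.astype(np.uint8)[170:195,260:293],None,fx=22,fy=22,interpolation=cv2.INTER_CUBIC);cv2.imwrite("pics/z5.png",a)
```

```text
[[ 52  44  32  19  16  23  37  49  56  59  60  60  60  60  61  61  62  61
   60  61  61  61  59  55]
 [ 38  31  23  16  13  16  24  35  47  55  59  60  59  60  60  60  61  61
   60  61  61  61  63  62]
 [ 26  16  15  12  12  13  13  18  35  49  57  59  59  60  60  61  61  60
   60  60  61  63  67  75]
 [ 20  12   7   8   8   9  10  13  27  43  54  59  60  60  61  62  61  61
   61  63  68  77  84  88]
 [ 16  12   9   7   8   9  12  13  21  34  46  55  59  60  61  61  63  64
   70  79  86  91  94  93]
 [ 15  13  12  10  11  14  17  15  16  20  32  46  56  60  61  65  72  79
   85  90  95  96  96  93]
 [ 13  13  11   9   9  12  16  20  18  17  25  40  53  63  71  80  86  91
   95  97  99  99  97  95]
 [ 16  18  14  10   9  12  20  26  28  30  36  50  66  80  87  92  95  97
   98  97  98 101 101  98]
 [ 28  32  24  13  12  20  34  44  47  53  64  77  87  93  96  98  98  97
   90  84  84  89  98 101]
 [ 41  42  33  20  16  27  48  65  75  80  88  93  97  98  99  94  87  82
   79  78  79  80  83  93]
 [ 47  45  35  25  27  44  71  84  91  94  96  99  99  93  85  80  78  76
   77  77  77  78  78  82]
 [ 46  45  42  44  57  76  87  92  95  98  99  95  86  80  76  75  75  75
   76  76  77  77  78  78]
 [ 50  59  70  80  85  88  92  96 100 100  92  83  78  76  74  73  74  74
   74  76  76  76  77  77]
 [ 78  87  91  92  91  93  98 101  99  91  82  79  76  76  75  74  74  74
   74  75  75  76  75  77]][ WARN:0@5.851] global loadsave.cpp:1063 imwrite_ Unsupported depth image for selected encoder is fallbacked to CV_8U.
```

View pics/z5.png

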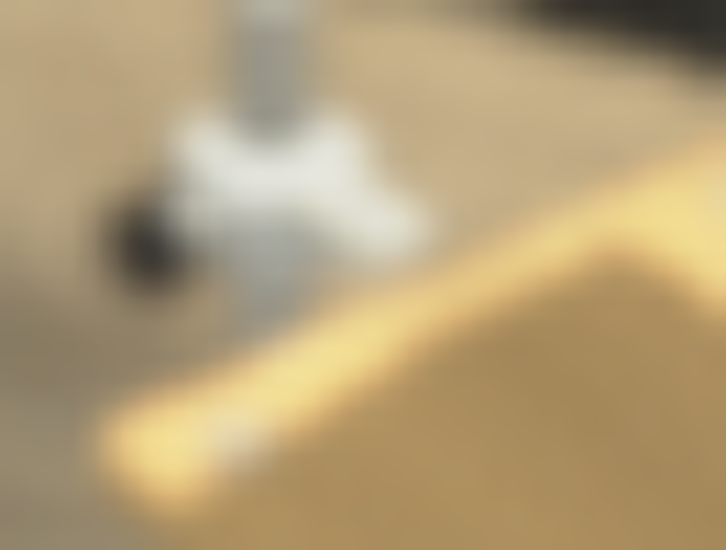

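The close-up shows the finger end face (385–430, 225–265) sitting about 1 px above the platform edge. That is the gap expected when the tops are level (fit: 127.9 vs 128 mm). Align the hand with the arm and fold.

Call:
apply_moves(targets=[{"travel": [0,0,0],"roll": 3,"jaw": 15},{"travel": [0,0,0],"roll": 2.5,"jaw": 15},{"travel": [0,0,0],"roll": 0,"jaw": 15}])

```text
clock: 13.5
tool_pos: [0.5839, -0.2028, 0.1856]
orientation: [-179.9, 0.0, -83.1]
force: [3.0, 4.5, -0.6]
opening: 0.0207
gripper_force: 30.0
```

Call:
apply_moves(targets=[{"travel": [-11,0,0.8],"roll": 0,"jaw": 15},{"travel": [-10.7,0,2.5],"roll": 0,"jaw": 15},{"travel": [-10.1,0,4],"roll": 0,"jaw": 15},{"travel": [-9.4,0,5.5],"roll": 0,"jaw": 15},{"travel": [-8.3,0,6.8],"roll": 0,"jaw": 15},{"travel": [0,0,0],"roll": 0,"jaw": 15}])

```text
clock: 14.1
tool_pos: [0.5777, -0.1535, 0.1674]
orientation: [-179.9, -0.1, -82.9]
force: [-1.7, 4.0, 9.8]
opening: 0.0204
gripper_force: 30.0
```

Call:
apply_moves(targets=[{"travel": [-7.1,0,8],"roll": 0,"jaw": 15},{"travel": [-5.7,0,9],"roll": 0,"jaw": 15},{"travel": [-4.2,0,9.7],"roll": 0,"jaw": 15},{"travel": [-2.5,0,10.2],"roll": 0,"jaw": 15},{"travel": [-0.9,0,10.5],"roll": 0,"jaw": 15},{"travel": [0,0,0],"roll": 0,"jaw": 15},{"travel": [0,0,0],"roll": 0,"jaw": 15}])

```text
clock: 14.8
tool_pos: [0.5744, -0.1317, 0.1185]
orientation: [-180.0, 0.1, -82.9]
force: [-3.2, 14.7, 4.8]
opening: 0.0201
gripper_force: 30.0
```

Call:
apply_moves(targets=[{"travel": [0,0,0],"roll": 0,"jaw": 25},{"travel": [0,0,0],"roll": 0,"jaw": 35},{"travel": [0,0,0],"roll": 0,"jaw": 45},{"travel": [0,0,0],"roll": 0,"jaw": 45},{"travel": [0,0,-10],"roll": 0,"jaw": 45},{"travel": [0,0,-40],"roll": 0,"jaw": 45},{"travel": [0,0,-50],"roll": 0,"jaw": 45},{"travel": [0,0,-40],"roll": 0,"jaw": 45},{"travel": [0,0,0],"roll": 0,"jaw": 45}])

```text
clock: 15.7
tool_pos: [0.5771, -0.1346, 0.2664]
orientation: [-179.4, -0.2, -83.0]
force: [-0.1, -0.5, -0.5]
opening: 0.0453
gripper_force: 0.0
```

Run:
```python
from h import *
f=np.mean([ctrl.snapshot("scene")[:,:,::-1].astype(float) for _ in range(12)],0);cv2.imwrite("pics/s6.png",f.astype(np.uint8))
ch=f[:,:,2]-f[:,:,0]
for x in(281,283,285,287):
    c=ch[174:184,x];i=np.argmax(c>78);print(x,round(174+i-1+(78-c[i-1])/(c[i]-c[i-1]),2))
print(ctrl.get_obs()["force"])
cv2.imwrite("pics/z6.png",cv2.resize(f.astype(np.uint8)[150:300,225:405],None,fx=4,fy=4,interpolation=2))
```

```text
281 181.05
283 179.98
285 179.03
287 178.12
[0.65890118 0.60758721 0.7229757 ]
```

View pics/z6.png

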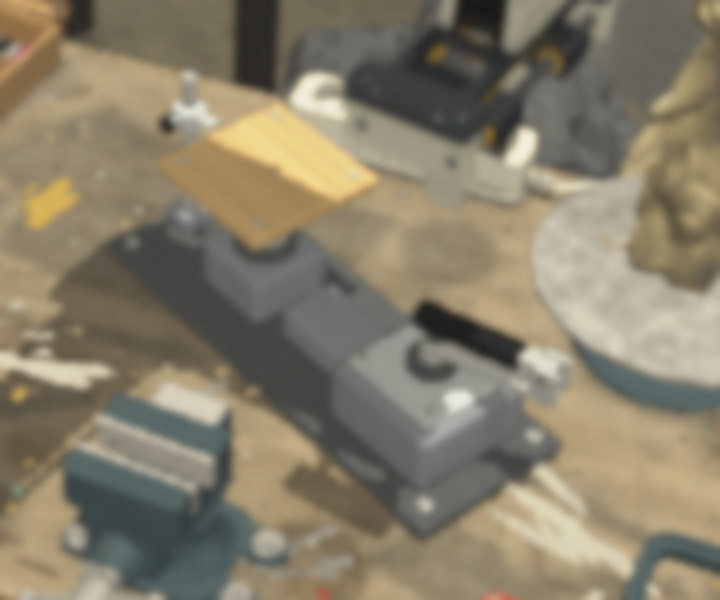

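The handle is folded over the hub (465,330), and the platform and pointer are close to level. The arm's shadow now falls across the edge, so I'll move clear and measure once more.

Call:
apply_moves(targets=[{"travel": [15,12,0],"roll": 0,"jaw": 45},{"travel": [33,25,0],"roll": 0,"jaw": 45},{"travel": [33,25,0],"roll": 0,"jaw": 45},{"travel": [33,25,0],"roll": 0,"jaw": 45},{"travel": [33,25,0],"roll": 0,"jaw": 45},{"travel": [33,25,0],"roll": 0,"jaw": 45},{"travel": [15,12,0],"roll": 0,"jaw": 45},{"travel": [0,0,0],"roll": 0,"jaw": 45}])

```text
clock: 17.1
tool_pos: [0.4479, -0.3477, 0.2585]
orientation: [180.0, -0.0, -83.2]
force: [0.1, 0.0, -0.2]
opening: 0.045
gripper_force: 0.0
```

Run:
```python
from h import *
f=np.mean([ctrl.snapshot("scene")[:,:,::-1].astype(float) for _ in range(12)],0);cv2.imwrite("pics/s7.png",f.astype(np.uint8))
ch=f[:,:,2]-f[:,:,0]
for x in(281,283,285,287,289):
    c=ch[174:184,x];t=(c[0]+c.max())/2;i=np.argmax(c>t);print(x,round(174+i-1+(t-c[i-1])/(c[i]-c[i-1]),2),round(t))
print(ch[174:186,268:288].round().astype(int))
g=np.mean([ctrl.snapshot("top")[:,:,::-1].astype(float) for _ in range(6)],0);cv2.imwrite("pics/t7.png",g.astype(np.uint8))
a=cv2.resize(f.astype(np.uint8)[170:195,260:293],None,fx=12,fy=12,interpolation=2);b=cv2.resize(g.astype(np.uint8)[165:245,235:400],None,fx=3.5,fy=3.5,interpolation=2)
o=np.zeros((600,600,3),np.uint8);o[:300,:396]=a;o[305:305+280,:577]=b;cv2.imwrite("pics/z7.png",o)
```

```text
281 180.86 79
283 179.84 79
285 178.85 77
287 177.9 78
289 177.06 79
[[53 47 33 20 16 24 38 51 58 61 61 62 62 62 63 63 63 63 62 63]
 [39 31 23 17 13 17 26 36 48 57 61 61 61 61 62 62 62 62 63 62]
 [27 14 14 13 12 14 11 15 34 51 59 60 61 62 62 62 62 63 62 62]
 [21 11  8  7  8  9 10 12 25 45 55 61 62 62 62 63 63 63 63 65]
 [17 13  8  7  8 10 11 13 19 33 47 56 60 62 63 64 65 67 73 79]
 [15 14 12 11 12 15 16 13 15 18 31 47 57 62 64 68 74 79 86 90]
 [13 14 12  9  9 12 16 20 16 16 24 42 55 65 73 81 86 90 90 92]
 [15 19 15 10 10 13 21 26 28 29 37 51 69 81 88 92 92 90 90 91]
 [29 32 25 14 12 21 36 45 49 54 65 78 88 93 94 94 92 91 89 90]
 [43 44 33 21 17 28 49 67 74 80 87 93 95 95 95 94 93 92 91 90]
 [48 47 37 26 28 46 73 85 90 91 92 94 95 95 95 95 94 94 93 91]
 [47 47 43 44 59 76 85 89 90 90 91 92 94 95 96 94 95 94 93 92]]Traceback (most recent call last):
  File "<stdin>", line 9, in <module>
ValueError: could not broadcast input array from shape (280,578,3) into shape (280,577,3)
```

```bash
python3 -c "
from plant import ctrl
print(ctrl.close_job())"
```

```text
the job is handed in; nothing more can be done
None
```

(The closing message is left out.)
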